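# Gauge a bush, then lift it with the tongs

## Task

Check the aluminium bush that stands on the height gauge: push the gauge's knob down until the foot rests on the bush, keep it pressed there for about a second, and let it spring back up. Then take the steel tongs from their wooden rest, close them on the bush and finish while holding the bush still and upright in the tongs, at least 12 cm above the bench, with nothing but the tongs carrying it and the tongs carried by the gripper alone. The bush has been degreased for painting, so never touch it with the gripper or arm, and leave the jar, the spanner and the tin where they are.

Things in the scene. Friction and masses are not known exactly. Their poses are not given: they have to be found in the camera images.
- gauge: Fixed height gauge, open in front (-x) and at the sides. Origin: on the bench, straight under the foot. Steel base plate: x -40 to +110, y +-50, 20 mm thick. Round post, diameter 22 mm, at x = +85 mm, 160 mm tall. It carries a bracket (30 mm wide, x -15 to +100, z 115 to 140 mm) through which the foot's rod slides. The foot's underside is 85 mm above the bench when up.
- gauge_foot (a joint): Travel of the gauge's foot, in m: 0 = sprung fully up, grows as it is pushed straight down, at most 0.035. It reads 0.025 when the foot (diameter 22 mm) rests on the 40 mm bush. A spring pushes it back up: about 1.6 N at the top, 3.6 N at 0.025.
- gauge_knob (a point): Centre of the flat top of the gauge's black knob, diameter 36 mm, 20 mm tall, on top of the foot's rod, 200 mm above the bench when up; at least 40 mm of free rod under the knob when up. Moves with the foot.
- bush: The loose aluminium bush, an upright ring: outer diameter 28 mm, bore 10 mm, 40 mm tall, about 50 g. Origin: centre of its underside; z along its axis. Stands on the gauge's base plate (underside 20 mm above the bench), roughly under the foot.
- tongs: Loose steel tongs lying flat on the rest, 105 g, opening level: two strip arms 16 mm tall, 4 mm thick, with a round pivot (diameter 39 mm). Origin: pivot axis at the underside; x: centre line to the jaws when open; z up. Frame fixed to the left (+y) arm: closing turns the centre line by half of tongs_arm about +z. Grip both arms from outside 95 mm ahead of the pivot, at the centre of mass.
- tongs_arm (a joint): Closing angle of the tongs, rad: 0 = sprung open, 0.18 = closed on the bush, at most 0.26. At the grip point (95 mm ahead of the pivot) the arms measure 53 mm over the outside when open, 36 mm and parallel on the bush. There the spring needs about 8.5 N from each finger to begin closing, 11 N at 0.18. Squeezed to about 0.04 to 0.08 rad the tongs can be carried open.
- jaw_a (a point): Middle of the V of the left (+y) jaw's cradle: the point, on the left arm, where the bush's axis sits when held; 8 mm above the tongs' underside. It lies 18 mm to the left of the centre line when open.
- jaw_b (a point): The same point on the right (-y) arm. Halfway between jaw_a and jaw_b is the middle of the jaws, 200 mm ahead of the pivot; both meet when closed on the bush. The jaws are 20 mm tall (z -2 to 18 mm in the tongs' frame), V-shaped inside, end 13 mm beyond this point; narrowest gap when open about 54 mm.
- rest: Fixed wooden rest of the tongs: board 190 x 60 mm, 10 mm thick, with two cross rails 90 mm wide and 12 mm thick whose tops are 30 mm above the bench, at x = -70 and +75 mm. Origin on the bench under the grip point of the tongs; x along the tongs, towards the jaws. Between the rails the fingers have room down to 10 mm above the bench.
- screw_jar: Bystander: closed glass jar, diameter 60 mm, 75 mm tall. Origin: centre of its underside.
- spanner: Bystander: a spanner lying flat on the bench along its x axis.
- paint_tin: Bystander: closed tin, diameter 76 mm, 90 mm tall. Origin: centre of its underside.

How it is judged:
On the way, in this order (a step that is already met when the one before it is completed fails the run):
1. the gauge's foot is pressed down onto the bush (value of joint gauge_foot between 0.0225 and 0.0275 m and contact force between gauge and bush above 1.8 N and angle between bush's own z axis and vertical below 0.1 rad), for 0.3 s.
2. the tongs are off their rest and closed on the bush (contact force between tongs and bush above 1 N and value of joint tongs_arm above 0.14 rad and contact force between the fingers and tongs above 1 N and contact force between tongs and rest below 0.05 N), for 0.2 s.
At the end, for the whole second after the job is handed in: Bush still (under 5 cm/s) in the squeezed tongs (0.14-0.22 rad), underside over 12 cm up, upright within 0.4 rad; jaws press it over 1 N, fingers the tongs over 2 N; no contact of bush or tongs with gauge, or tongs with rest; foot up (under 5 mm); bystanders within 3 cm (height (world z) of bush above 0.12 m and angle between bush's own z axis and vertical below 0.4 rad and linear speed of bush below 0.05 m/s and contact force between tongs and bush above 1 N and value of joint tongs_arm between 0.14 and 0.22 rad and contact force between the fingers and tongs above 2 N and contact force between each of bush, tongs and gauge below 0.05 N and contact force between tongs and rest below 0.05 N and value of joint gauge_foot below 0.005 m and distance of each of screw_jar, spanner, paint_tin from where it was at the start of the episode below 0.03 m); the arm keeps its last pose, push and grip.
It fails at once if the gripper or arm touches the bush (contact force between any of the fingers, the arm and bush above 0.3 N).
It fails at once if a bystander is moved more than 3 cm (distance of any of screw_jar, spanner, paint_tin from where it was at the start of the episode above 0.03 m).
It also fails if it takes over 64 s, if anything falls off the work surface, if the arm or the gripper's body presses on something with over 40 N, if the wrist force passes 120 N, or if a joint passes its speed limit or range.

## Robot

A 6-joint arm with a two-finger parallel gripper is mounted at the origin on the work surface. World frame = base frame: x ahead of the robot, y to its left, z up, the work surface at z = 0. Lengths are in m, angles in rad, forces in N, time in s.
With the tool pointing down it reaches from about 0.35 to 0.775 m from the base axis. Payload 5.5 kg.
Tool frame: the origin (TCP) lies between the finger pads; the fingertips stand 22 mm ahead of it and the grasp point (between the pads) lies 3 mm ahead of it; z points along the fingers, y is the line along which they close (so a half turn about z gives the same grasp; the last joint's range is limited). The gripper opens to 85 mm and grips with 20 to 120 N. Pads are 22 mm wide; open, the fingers measure 114 mm over their backs; the gripper's body (76 mm by 85 mm) begins 54 mm behind the grasp point. The pads swing forward as they close: fully open they stand 13 mm farther back than shut.
Start: joints at [1.059, 0.313, 0.046, 1.304, 0, 1.431], TCP at [0.209, 0.536, 0.253] pointing down, gripper open.
Joint ranges: [-2.76, 2.76], [-0.86, 1.69], [-1.03, 1.26], [-2.2, 2.34], [-1.47, 1.5], [-3.14, 3.14]. Speed limits (rad/s): [2.57, 2.57, 3.14, 3.14, 3.14, 3.14].

## Interface

Orientations are given as a unit quaternion [w, x, y, z].
In Python, from workcell import env, workorder, read_camera gives the robot as it stands (env), with the cameras as plain functions and the job (workorder).
- The arm moves only by the shell command python3 nudge.py 'ROWS' [OPENING] [FORCE]. ROWS is a JSON list of rows, 1 to 8 of them, each of 6 numbers: dx, dy, dz in m, then a rotation vector rx, ry, rz in rad; each row is the pose to reach, as a shift and turn from the pose commanded when the command began, along the tool's axes at that moment; what a row does not reach only later rows make up. A row lasts 1/8 s, in which the tool goes at most 0.0625 m and 0.188 rad, less where a joint would pass 70% of its speed; a pose out of reach is approached as far as the arm can. OPENING is the finger opening in m, set as the command begins (- or left out keeps the last). The fingers move at their own pace and stop on an object; FORCE is the grip in N (left out, the last holds). Time passes only in rows, so rows that do not move let the fingers close. It prints the time, the measured TCP pose, the force, the opening and the grip force at its end.
- env.get_state(): the state, without advancing time (a new reading comes with each control period).
- read_camera(name): name is "side" or "top" or "wrist"; returns a dict with "image" (420x560x3 uint8, red, green, blue), "K" (3x3 intrinsics, pixels), "D" ([k1, k2, p1, p2, k3] as OpenCV has them; the pictures are not rectified), "R" (3x3) and "t" (3): a world point X has camera coordinates R X + t. Camera axes: x right, y down, z forward; pixel columns grow to the right and rows downward; lengths in m; the calibration is good to about 2 mm. A picture is of the moment at which its call begins. There is no depth.
- workorder.hand_in(): hands the job in; it is judged then, once.
The state is a dict: "clock": time; "joint_pos": joint angles; "qvel": joint speeds; "tau": joint torques, N m; "tcp_pos": TCP position; "orientation": TCP orientation; "wrist_force": force on the tool from outside, world axes, zero at the start; "ft_torque": the same for the moment, N m; "finger_gap": finger opening in m; "grip_force": force on a finger pad.
Only numpy, scipy, OpenCV 4.12 (cv2) and the standard library are available. Lean on these libraries where they do the work, as an engineer would, in place of code of your own. Each camera call takes 0.05 s, during which the arm holds its last target. There are 200 camera calls.

## Working session

There is one attempt and no reset: what is moved stays moved. The work goes in short steps, Python scripts to look and compute and a shell command to move; the robot and the scene stay as the last step left them, time stands still between calls to the robot, and variables do not carry over. Pictures are saved under pics/ and viewed, at most 11 in all, crops included, and the job is handed in when it is done.

```bash
ls
cat > look.py <<'E'
import cv2,sys,json,numpy as np,os
from workcell import env, workorder, read_camera
os.makedirs('pics',exist_ok=True)
def grab(name,tag):
    c=read_camera(name); cv2.imwrite(f'pics/{tag}.png',c['image'][:,:,::-1])
    np.savez(f'pics/{tag}.npz',**{k:np.array(c[k]) for k in c}); return c
def load(tag): return dict(np.load(f'pics/{tag}.npz'))
def ray(c,px):
    u=cv2.undistortPoints(np.array(px,float).reshape(-1,1,2),c['K'],c['D']).reshape(-1,2)
    d=np.c_[u,np.ones(len(u))]@c['R']; o=-c['R'].T@c['t']; return o,d
def plane(c,px,z):
    o,d=ray(c,px); return o+d*((z-o[2])/d[:,2])[:,None]
def tri(obs):
    A=0;b=0;L=[]
    for c,p in obs:
        o,d=ray(c,p); d=d[0]/np.linalg.norm(d[0]); P=np.eye(3)-np.outer(d,d); A=A+P;b=b+P@o;L.append((P,o))
    X=np.linalg.solve(A,b); return X,[float(np.linalg.norm(P@(X-o))) for P,o in L]
def proj(c,X):
    return cv2.projectPoints(np.array(X,float).reshape(-1,1,3),cv2.Rodrigues(c['R'])[0],c['t'],c['K'],c['D'])[0].reshape(-1,2)
E
python3 - <<'E'
from look import *
for n in ('side','top'): c=grab(n,n+'0'); print(n,-c['R'].T@c['t'],c['R'][2])
s=env.get_state(); print(s['clock'],s['tcp_pos'],s['orientation'],s['finger_gap'])
E
```

```text
nudge.py
pics
workcell.py
side [ 0.2683637  -0.73944667  0.74654852] [ 0.31894123  0.76077569 -0.56524052]
top [0.50377041 0.11190006 0.90158411] [ 0.17034764  0.01100746 -0.98532254]
0.1 [0.20870489 0.53532439 0.25248487] [-2.58969198e-04  1.84841023e-01  9.82768082e-01 -7.91508147e-04] 0.08519059093476798
```

View pics/side0.png

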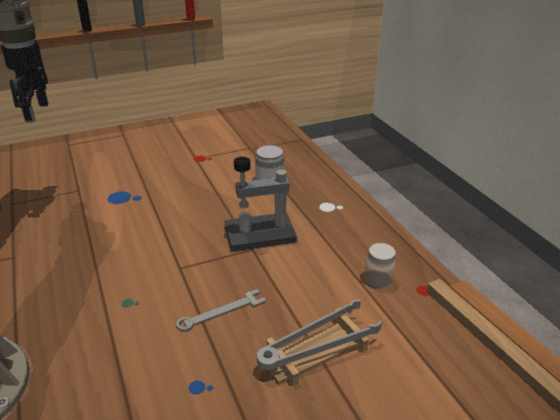

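View pics/top0.png

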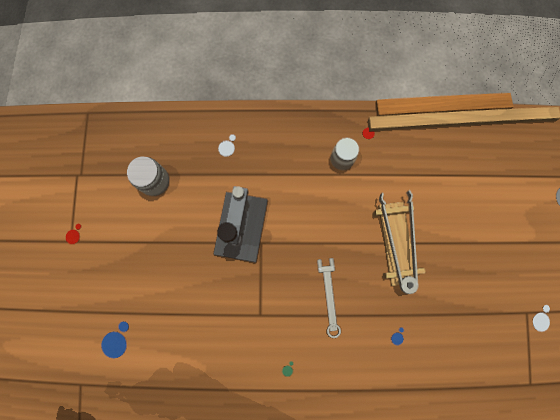

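Side view: knob at (242,163), bush (245,222), tongs pivot (268,355), jaws (356,306)/(377,328). Top view: knob (228,232), post top (238,192), pivot (409,285), jaws (382,196)/(410,196). One enlarged montage will sharpen these.

Run:
```python
from look import *
def crop(t,x,y,w,h): return cv2.resize(cv2.imread(f'pics/{t}.png')[y:y+h,x:x+w],(400,300),interpolation=cv2.INTER_CUBIC)
# scales: side gauge x4 (100x75)->  use 4 crops
a=crop('side0',205,150,133,100);b=crop('side0',250,290,133,100);c=crop('top0',180,175,133,100);d=crop('top0',340,190,133,100)
cv2.imwrite('pics/mont.png',np.vstack([np.hstack([a,b]),np.hstack([c,d])]))
for t in('side0','top0'):
    im=cv2.imread(f'pics/{t}.png').max(2); m=(im<45).astype(np.uint8); m=cv2.morphologyEx(m,cv2.MORPH_OPEN,np.ones((3,3)))
    n,l,s,ce=cv2.connectedComponentsWithStats(m)
    for i in range(1,n):
        if s[i,4]>40 and 150<ce[i,0]<330 and 130<ce[i,1]<300: print(t,s[i],ce[i])
```

```text
side0 [234 158  16  14 190] [241.57368421 164.10526316]
side0 [235 237  61  13 293] [264.77474403 243.28668942]
```

View pics/mont.png

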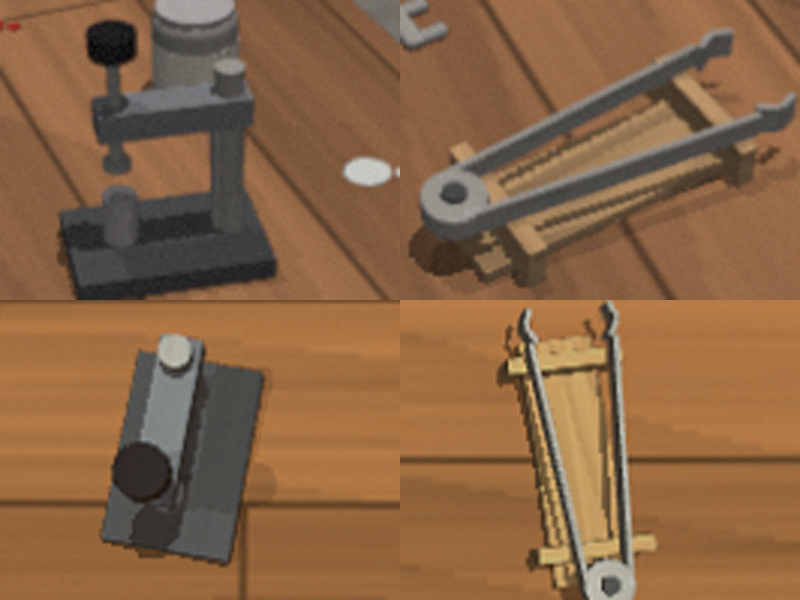

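Montage (scale 3×): knob top centre side (112,32)/top (142,470), post top (229,67)/(175,348), hub hole (455,192)/(610,585), jaw tips (730,35),(790,98)/(527,303),(612,303), bush top (120,192) in the side crop.

Run:
```python
from look import *
S=load('side0');T=load('top0');k=3.0075
f=lambda q,ox,oy,cx,cy:((q[0]-ox)/k+cx,(q[1]-oy)/k+cy)
pts={'knob':((112,32),(142,470)),'post':((229,67),(175,348)),'hub':((455,192),(610,585)),'jawL':((730,35),(527,303)),'jawR':((790,98),(612,303))}
for n,(a,b) in pts.items():
    t=n in('knob','post')
    A=f(a,0,0,205,150) if t else f(a,400,0,250,290); B=f(b,0,300,180,175) if t else f(b,400,300,340,190)
    print(n,tri([(S,A),(T,B)]))
print('bush top',plane(S,[f((120,192),0,0,205,150)],.06),'bot',plane(S,[f((121,242),0,0,205,150)],.02))
print('base corners', plane(T,[f(q,0,300,180,175) for q in((138,352),(265,372),(228,562),(102,540))],.02))
```

```text
knob (array([0.59030281, 0.21171084, 0.19669485]), [0.00015740374307980163, 0.0001574037430797134])
post (array([0.67474803, 0.19800691, 0.15699672]), [0.0015413349964022215, 0.0015413349964021603])
hub (array([ 0.49155709, -0.17073222,  0.04678248]), [0.0001998524226774302, 0.00019985242267744817])
jawL (array([ 0.70038322, -0.11767652,  0.04202949]), [0.003337349207297717, 0.003337349207297818])
jawR (array([ 0.70121654, -0.18232907,  0.04695827]), [0.0016467618838341804, 0.0016467618838341307])
bush top [[0.59155952 0.21358106 0.06      ]] bot [[0.5880382  0.20596621 0.02      ]]
base corners [[0.70478628 0.24224102 0.02      ]
 [0.68898777 0.14299333 0.02      ]
 [0.54243383 0.16979909 0.02      ]
 [0.55849297 0.26591431 0.02      ]]
```

```bash
cat > go.py <<'E'
import sys,numpy as np
from workcell import env, workorder, read_camera
from scipy.spatial.transform import Rotation as Ro
def rel(pos,yaw=None):
    "tool-axis shift and turn to TCP pos; yaw = direction of tool y (world), tool straight down"
    s=env.get_state(); q=s['orientation']; R=Ro.from_quat([q[1],q[2],q[3],q[0]])
    d=R.inv().apply(np.array(pos)-s['tcp_pos']); r=np.zeros(3)
    if yaw is not None:
        y=np.array([np.cos(yaw),np.sin(yaw),0]); z=np.array([0,0,-1.]); G=Ro.from_matrix(np.c_[np.cross(y,z),y,z])
        r=(R.inv()*G).as_rotvec()
    print(np.round(d,4),np.round(r,4),'dist',round(float(np.linalg.norm(d)),3),'t',s['clock'],'gap',round(float(s['finger_gap']),4))
E
python3 -c "
from go import *
rel([.590,.2115,.2525]); R=None"; python3 nudge.py 2>&1 | tail -3
```

```text
[-4.729e-01 -1.632e-01  2.000e-04] [0. 0. 0.] dist 0.5 t 0.1 gap 0.0852
    connect(sys.argv[1:4])
    ~~~~~~~^^^^^^^^^^^^^^^
TypeError: make.<locals>.jog() missing 1 required positional argument: 'text'
```

```bash
python3 nudge.py '[[-0.06,-0.02,0,0,0,0],[-0.473,-0.163,0,0,0,0],[-0.473,-0.163,0,0,0,0],[-0.473,-0.163,0,0,0,0],[-0.473,-0.163,0,0,0,0],[-0.473,-0.163,0,0,0,0],[-0.473,-0.163,0,0,0,0],[-0.473,-0.163,0,0,0,0]]' 0 30; python3 -c "
from go import *
rel([.590,.2115,.2525])"
```

```text
clock: 1.1
tcp_pos: [0.5913, 0.2107, 0.2529]
orientation: [-0.0, 0.185, 0.983, 0.0]
wrist_force: [0.6, 0.6, -0.7]
finger_gap: 0.0001
grip_force: 0.0
[0.0015 0.0003 0.0004] [0. 0. 0.] dist 0.002 t 1.1 gap 0.0001
```

```bash
python3 nudge.py '[[0,0,0.013,0,0,0],[0,0,0.026,0,0,0],[0,0,0.026,0,0,0]]'
python3 - <<'E'
from look import *
a=grab('side','s1')['image'][130:260,170:343];b=grab('top','t1')['image'][160:290,150:323]
cv2.imwrite('pics/m1.png',np.hstack([cv2.resize(x,(400,300),interpolation=2) for x in(a,b)])[:,:,::-1])
E
```

```text
clock: 1.48
tcp_pos: [0.588, 0.2131, 0.2255]
orientation: [-0.002, 0.184, 0.983, -0.001]
wrist_force: [-0.3, -1.4, 0.2]
finger_gap: -0.0002
grip_force: 0.0
```

View pics/m1.png

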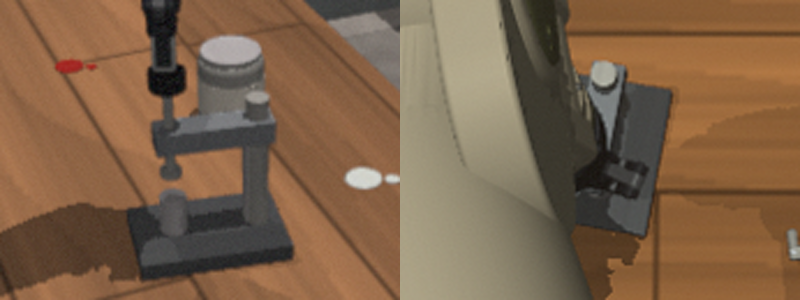

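Side crop: the closed fingertips (165,75) stand right above the knob, foot still up at (170,172). Pressing down now.

```bash
python3 nudge.py '[[0,0,0.01,0,0,0],[0,0,0.018,0,0,0],[0,0,0.025,0,0,0],[0,0,0.025,0,0,0]]'
```

```text
clock: 2.08
tcp_pos: [0.5901, 0.2125, 0.2019]
orientation: [-0.0, 0.185, 0.983, 0.0]
wrist_force: [-0.4, 2.3, 3.6]
finger_gap: 0.0001
grip_force: 1.6
```

```bash
python3 nudge.py '[[0,0,0.002,0,0,0],[0,0,0.004,0,0,0],[0,0,0.004,0,0,0]]'; python3 nudge.py '[[0,0,0.001,0,0,0],[0,0,0.002,0,0,0],[0,0,0.002,0,0,0]]'
```

```text
clock: 2.45
tcp_pos: [0.5901, 0.2123, 0.1983]
orientation: [-0.0, 0.185, 0.983, 0.0]
wrist_force: [-0.8, 2.6, 3.6]
finger_gap: -0.0004
grip_force: 1.8
clock: 2.82
tcp_pos: [0.5901, 0.2123, 0.1971]
orientation: [0.0, 0.185, 0.983, 0.0]
wrist_force: [-1.5, 2.3, 7.4]
finger_gap: 0.0001
grip_force: 3.5
```

```bash
python3 nudge.py '[[0,0,0.0015,0,0,0],[0,0,0.0015,0,0,0],[0,0,0.0015,0,0,0],[0,0,0.0015,0,0,0]]'; python3 nudge.py '[[0,0,0,0,0,0],[0,0,0,0,0,0],[0,0,0,0,0,0],[0,0,0,0,0,0],[0,0,0,0,0,0]]'
```

```text
clock: 3.32
tcp_pos: [0.5902, 0.2123, 0.197]
orientation: [0.001, 0.185, 0.983, 0.0]
wrist_force: [-3.2, 1.9, 13.1]
finger_gap: -0.0001
grip_force: 6.8
clock: 3.95
tcp_pos: [0.5902, 0.2123, 0.197]
orientation: [0.001, 0.185, 0.983, 0.0]
wrist_force: [-4.4, 1.9, 13.7]
finger_gap: 0.0
grip_force: 6.8
```

```bash
python3 nudge.py '[[0,0,-0.01,0,0,0],[0,0,-0.025,0,0,0],[0,0,-0.06,0,0,0],[0,0,-0.09,0,0,0]]'; python3 -c "
from go import *
from math import *
rel([.586,-.1613,.16],pi/2+.099)"
```

```text
clock: 4.45
tcp_pos: [0.59, 0.2114, 0.2857]
orientation: [-0.0, 0.185, 0.983, -0.001]
wrist_force: [0.1, 0.0, -0.5]
finger_gap: 0.0001
grip_force: 0.0
[-0.1319 -0.3485  0.1263] [-0.0016 -0.0006 -0.4714] dist 0.393 t 4.45 gap 0.0001
```

```bash
python3 nudge.py '[[-0.02,-0.05,0,0,0,-0.1],[-0.132,-0.348,0.06,0,0,-0.471],[-0.132,-0.348,0.08,0,0,-0.471],[-0.132,-0.348,0.1,0,0,-0.471],[-0.132,-0.348,0.12,0,0,-0.471],[-0.132,-0.348,0.125,0,0,-0.471],[-0.132,-0.348,0.125,0,0,-0.471],[-0.132,-0.348,0.125,0,0,-0.471]]' 0.085 30
python3 - <<'E'
from look import *
w=grab('wrist','w2')['image']; a=grab('side','s2')['image'];
cv2.imwrite('pics/m2.png',np.hstack([cv2.resize(w,(400,300)),cv2.resize(a[130:260,170:343],(400,300),interpolation=2)])[:,:,::-1])
E
```

```text
clock: 5.45
tcp_pos: [0.5849, -0.1627, 0.1575]
orientation: [-0.002, -0.047, 0.999, 0.0]
wrist_force: [0.4, 1.0, 0.2]
finger_gap: 0.0848
grip_force: 0.0
```

View pics/m2.png

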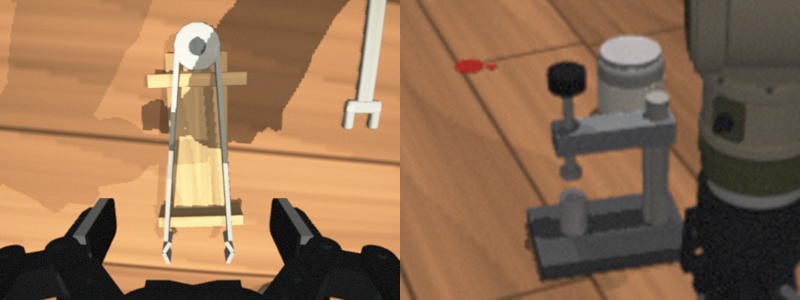

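Wrist view: hub (197,45), jaw tips (168,252)/(228,255); bush upright under a foot fully up. Check the tongs' pose from the wrist view against the first measurement.

Run:
```python
from look import *
W=load('w2');S=load('side0');T=load('top0')
im=W['image'].astype(int); hsv=cv2.cvtColor(W['image'],cv2.COLOR_RGB2HSV)
m=((hsv[...,1]<40)&(hsv[...,2]>110)).astype(np.uint8)
n,l,s,c=cv2.connectedComponentsWithStats(m)
for i in range(1,n):
    if s[i,4]>100: print(s[i],c[i])
hub=(197*1.4,45*1.4)
print('hub',tri([(W,hub),(T,(409.8,284.8)),(S,(268.3,353.8))]),plane(W,[hub],.047))
# arm outer edges along rows
for r in range(130,340,20):
    x=np.where(m[r,200:350])[0]+200
    if len(x): 
        P=plane(W,[(x[0],r),(x[-1]+1,r)],.046); print(r,x[0],x[-1],P.mean(0).round(4),np.linalg.norm(P[0]-P[1]).round(4))
```

```text
[ 481    0   60  181 4492] [515.97929653  96.17609083]
[ 238   31   89  337 5949] [282.45637922 122.21650698]
[ 227  210   16  159 1007] [235.31082423 289.31281033]
hub (array([ 0.49128664, -0.16980399,  0.04674855]), [0.001499858938429836, 0.000971997616558883, 0.0006593768460412983]) [[ 0.49067305 -0.16844536  0.047     ]]
130 241 310 [ 0.5289 -0.1645  0.046 ] 0.0425
150 240 312 [ 0.5409 -0.163   0.046 ] 0.045
170 240 313 [ 0.5533 -0.1615  0.046 ] 0.0462
190 239 314 [ 0.5661 -0.1602  0.046 ] 0.0482
210 238 316 [ 0.5793 -0.1586  0.046 ] 0.0509
230 236 317 [ 0.593  -0.1575  0.046 ] 0.0538
250 235 319 [ 0.607  -0.1558  0.046 ] 0.0567
270 234 320 [ 0.6217 -0.1543  0.046 ] 0.0591
290 232 322 [ 0.6368 -0.1528  0.046 ] 0.063
310 231 322 [ 0.6527 -0.1515  0.046 ] 0.0649
330 230 324 [ 0.6691 -0.1495  0.046 ] 0.0684
```

```bash
python3 -c "
from go import *
from math import *
rel([.586,-.1595,.039],pi/2+.103)"
```

```text
[0.     0.0008 0.1206] [ 0.0005 -0.0014 -0.005 ] dist 0.121 t 5.55 gap 0.0848
```

```bash
python3 nudge.py '[[0,0.001,0.04,0,0,-0.005],[0,0.001,0.08,0,0,-0.005],[0,0.001,0.11,0,0,-0.005],[0,0.001,0.12,0,0,-0.005],[0,0.001,0.12,0,0,-0.005],[0,0.001,0.12,0,0,-0.005]]'; python3 nudge.py '[[0,0,0,0,0,0],[0,0,0,0,0,0],[0,0,0,0,0,0],[0,0,0,0,0,0]]' 0.055 40;  python3 nudge.py '[[0,0,0,0,0,0],[0,0,0,0,0,0],[0,0,0,0,0,0],[0,0,0,0,0,0]]' 0.0475 40
```

```text
clock: 6.3
tcp_pos: [0.5879, -0.1591, 0.0416]
orientation: [0.001, -0.052, 0.999, -0.001]
wrist_force: [-0.6, 0.1, 0.3]
finger_gap: 0.0853
grip_force: 0.0
clock: 6.8
tcp_pos: [0.5872, -0.1592, 0.0407]
orientation: [0.001, -0.052, 0.999, -0.0]
wrist_force: [-0.9, 0.4, 5.0]
finger_gap: 0.0552
grip_force: 4.5
clock: 7.3
tcp_pos: [0.588, -0.1594, 0.042]
orientation: [0.002, -0.052, 0.999, -0.001]
wrist_force: [-1.6, 1.4, 11.6]
finger_gap: 0.0474
grip_force: 13.2
```

```bash
python3 nudge.py '[[0,0,-0.005,0,0,0],[0,0,-0.02,0,0,0],[0,0,-0.05,0,0,0],[0,0,-0.09,0,0,0],[0,0,-0.12,0,0,0],[0,0,-0.12,0,0,0]]'
python3 - <<'E'
from look import *
w=grab('wrist','w3')['image']; a=grab('side','s3')['image'];
cv2.imwrite('pics/m3.png',np.hstack([cv2.resize(w,(400,300)),cv2.resize(a[220:400,200:440],(400,300),interpolation=2)])[:,:,::-1])
E
```

```text
clock: 8.05
tcp_pos: [0.5883, -0.1597, 0.163]
orientation: [0.003, -0.052, 0.999, -0.001]
wrist_force: [-0.8, 0.3, -1.1]
finger_gap: 0.0478
grip_force: 8.4
```

View pics/m3.png

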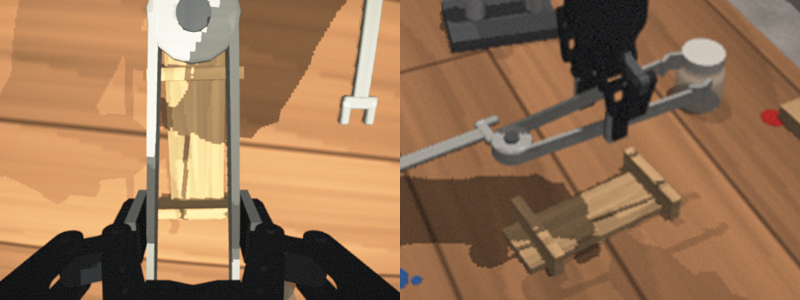

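Tongs are held clear of the rest: hub at side crop (512,138), wrist (193,12). Now back off and swing to the gauge's front.

```bash
python3 -c "
from look import *
print(tri([(load('w3'),(193*1.4,12*1.4)),(load('s3'),(112/1.6667+200,138/1.6667+220))]))
from go import *
rel([.41,-.10,.163]); rel([.418,.241,.163],np.pi/2-.17)"
```

```text
(array([ 0.4909474 , -0.17016508,  0.16269549]), [0.00027516088749973173, 0.0002751608874996745])
[ 0.1693  0.0769 -0.0035] [0. 0. 0.] dist 0.186 t 8.15 gap 0.0475
[ 0.1259  0.4152 -0.0034] [ 2.000e-04 -3.000e-04  2.741e-01] dist 0.434 t 8.15 gap 0.0475
```

```bash
python3 nudge.py '[[0.05,0.02,0,0,0,0],[0.1,0.045,0,0,0,0],[0.15,0.07,0,0,0,0],[0.169,0.1,0,0,0,0.05],[0.16,0.16,0,0,0,0.1],[0.15,0.21,0,0,0,0.15],[0.143,0.26,0,0,0,0.2],[0.138,0.31,0,0,0,0.25]]'; python3 nudge.py '[[-0.002,0.05,0,0,0,0.024],[-0.003,0.105,0,0,0,0.024],[-0.003,0.105,0,0,0,0.024],[-0.003,0.105,0,0,0,0.024]]'
python3 - <<'E'
from look import *
from go import rel
t=grab('top','t4')['image']; a=grab('side','s4')['image'];grab('wrist','w4')
cv2.imwrite('pics/m4.png',np.hstack([cv2.resize(t[140:350,100:380],(400,300),interpolation=2),cv2.resize(a[100:280,90:330],(400,300),interpolation=2)])[:,:,::-1])
print(env.get_state()['tcp_pos'],env.get_state()['orientation']);rel([.418,.241,.163],np.pi/2-.17)
E
```

```text
clock: 9.15
tcp_pos: [0.4159, 0.1365, 0.1583]
orientation: [-0.001, 0.074, 0.997, -0.0]
wrist_force: [1.1, 0.2, -0.3]
finger_gap: 0.0477
grip_force: 8.4
clock: 9.65
tcp_pos: [0.4339, 0.238, 0.1582]
orientation: [-0.002, 0.084, 0.996, -0.001]
wrist_force: [0.4, -0.7, -1.8]
finger_gap: 0.048
grip_force: 8.4
[0.43479798 0.23716156 0.15922932] [-6.77135260e-04  8.56597427e-02  9.96324150e-01 -3.71084432e-04]
[ 0.0172  0.0009 -0.0037] [-0.0009 -0.0013 -0.0015] dist 0.018 t 9.8 gap 0.0476
```

View pics/m4.png

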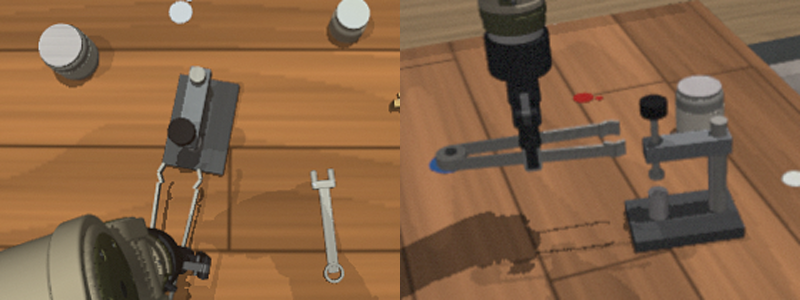

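Top crop: jaw tips near (162,167),(202,172), just short of the base plate; side crop: tips (618,124),(622,148), hub (452,152). One tight enlargement for precision.

Run:
```python
from look import *
t=load('t4')['image'][236:296,190:270];a=load('s4')['image'][160:220,150:230];b=load('s4')['image'][165:225,95:175];w=load('w4')['image']
r=lambda x:cv2.resize(x,(400,300),interpolation=2)
cv2.imwrite('pics/m5.png',np.vstack([np.hstack([r(t),r(a)]),np.hstack([r(b),r(w)])])[:,:,::-1])
```

```text
(no output)
```

View pics/m5.png

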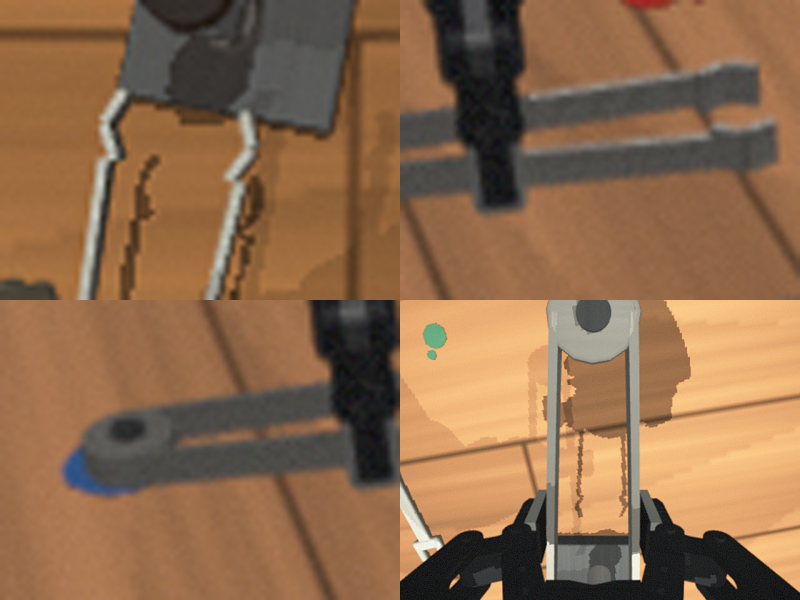

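Tight crops: left jaw tip (124,92) top/(757,65) side, right tip (245,112)/(776,124), bends (105,125),(254,142), hub hole (128,429) side/(593,314) wrist.

Run:
```python
from look import *
T=load('t4');S=load('s4');W=load('w4')
h=tri([(S,(120.6,190.8)),(W,(270.2,19.6))]);L=tri([(T,(214.8,254.4)),(S,(221.4,173))]);R=tri([(T,(239,258.4)),(S,(225.2,184.8))])
print(h,L,R,sep='\n'); m=(L[0]+R[0])/2; d=m-h[0]; print('mid tip',m,'len',np.linalg.norm(d),'yaw',np.arctan2(d[1],d[0]),'slope',d[2]/np.linalg.norm(d[:2]))
B=plane(T,[(211,261),(240.8,264.4)],m[2]);print('V mid',B,B.mean(0))
print('knob/bush now: knob', plane(T,[(227.2,231.5)],.2))
```

```text
(array([0.3386162 , 0.25362162, 0.16010306]), [0.0001308332881895528, 0.0001308332881895963])
(array([0.55081223, 0.2395126 , 0.16099999]), [0.0003038438344235614, 0.00030384383442357205])
(array([0.54366204, 0.19292421, 0.15909136]), [0.00042131047946490223, 0.00042131047946502556])
mid tip [0.54723714 0.21621841 0.16004567] len 0.21194739747228794 yaw -0.17740313132106367 slope -0.00027076344260285593
V mid [[0.5378905  0.24673712 0.16004567]
 [0.53179261 0.18926994 0.16004567]] [0.53484155 0.21800353 0.16004567]
knob/bush now: knob [[0.59009524 0.21123028 0.2       ]]
```

```bash
python3 nudge.py '[[0.01,0.003,0.03,0,0,0],[0.015,0.003,0.06,0,0,0],[0.015,0.003,0.09,0,0,0],[0.015,0.003,0.107,0,0,0],[0.015,0.003,0.111,0,0,0],[0.015,0.003,0.111,0,0,0],[0.015,0.003,0.111,0,0,0]]'
python3 - <<'E'
from look import *
t=grab('top','t6')['image'][215:305,180:300];a=grab('side','s6')['image'][150:270,150:310];w=grab('wrist','w6')['image'];print(env.get_state()['tcp_pos'])
r=lambda x:cv2.resize(x,(400,300),interpolation=2)
cv2.imwrite('pics/m6.png',np.vstack([np.hstack([r(t),r(a)]),np.hstack([r(w),r(w[280:420,180:380])])])[:,:,::-1])
E
```

```text
clock: 10.68
tcp_pos: [0.4219, 0.2439, 0.0497]
orientation: [0.001, 0.085, 0.996, 0.0]
wrist_force: [0.4, 1.0, -0.6]
finger_gap: 0.0479
grip_force: 8.4
[0.42163206 0.24415176 0.04952923]
```

View pics/m6.png

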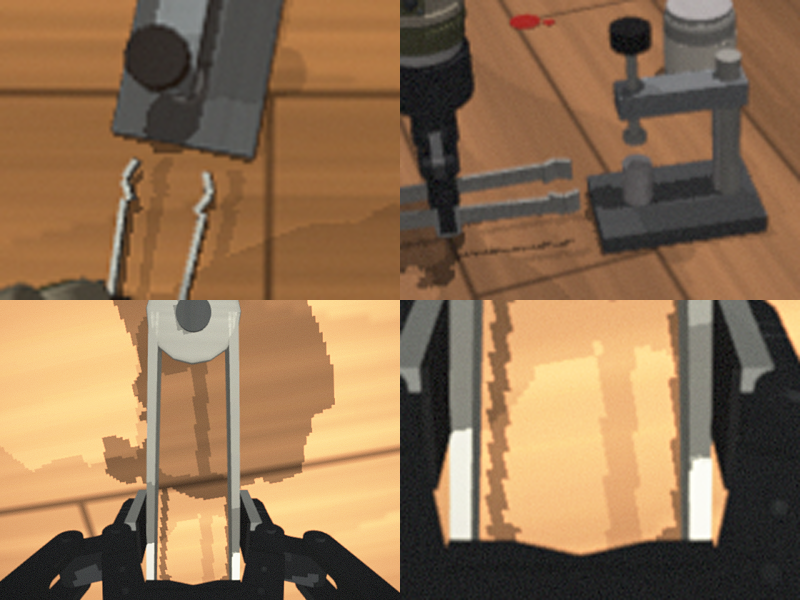

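Side crop: bush upright, top centre (637,162), foot underside (633,138); tips (570,161),(577,194); top crop tips (135,161),(207,174).

Run:
```python
from look import *
T=load('t6');S=load('s6')
L=tri([(T,(220.5,263.3)),(S,(218,214.4))]);R=tri([(T,(242.1,267.2)),(S,(220.8,227.6))]);print(L,R);m=(L[0]+R[0])/2
im=cv2.cvtColor(S['image'],cv2.COLOR_RGB2GRAY)
for r in range(212,234,2): print(r,im[r,232:258])
b=plane(S,[(244.8,214.8)],.06)[0]
y=-.1774;f=np.array([np.cos(y),np.sin(y)]);l=np.array([-f[1],f[0]])
V=m[:2]-.013*f
for n,B in(('side',b[:2]),('knob',np.array([.5902,.2115]))): print(n,B,'V',V,m[2],'fwd',(B-V)@f,'left',(B-V)@l)
print(proj(S,[[.5902,.2115,.085],[.5902,.2115,.06],[.5902,.2115,.02],b]))
```

```text
(array([0.5380013 , 0.2450748 , 0.05304739]), [6.0568976349146e-05, 6.05689763493224e-05]) (array([0.52951455, 0.19787958, 0.0500173 ]), [0.0003584934090311773, 0.0003584934090311139])
212 [118 117 119 121 123 123 122 123 113 106 104 102 102 103 104 108 112 120
 119 121 119 126 126 130 133 131]
214 [114 119 117 118 119 121 114 105  99  99  89  81  86  87  89  94  95  97
 110 120 122 124 126 127 128 132]
216 [ 91 106 118 119 118 121 117  96  97  79  75  75  81  79  78  75  79  74
  81  96  92 102  89  89  89  86]
218 [ 77  81 100 109 107  95  94  73  77  81  83  83  86  85  86  81  81  77
  74  71  75  74  76  78  78  79]
220 [81 76 74 75 75 77 76 81 77 83 81 83 86 83 88 84 83 75 70 67 78 78 76 71
 73 77]
222 [73 78 75 76 78 78 76 74 77 81 82 86 85 92 89 88 89 77 71 65 73 74 69 65
 67 68]
224 [53 47 57 71 70 68 72 71 77 81 82 83 87 90 91 85 81 72 64 54 47 46 43 38
 45 45]
226 [45 54 48 41 44 46 48 62 75 84 86 83 88 89 89 90 78 77 66 48 42 43 43 46
 48 43]
228 [47 45 47 44 45 43 47 61 80 82 83 87 89 88 90 85 83 77 70 49 47 45 43 42
 46 46]
230 [45 46 46 47 44 49 46 53 69 79 79 85 86 85 90 89 83 75 51 43 35 51 55 59
 58 58]
232 [48 44 49 48 48 57 51 57 58 58 62 71 74 76 71 73 66 68 66 68 67 68 68 69
 70 68]
side [0.59004358 0.21009736] V [0.52096195 0.22377131] 0.05153234717507041 fwd 0.07041051008454612 left -0.0012684481910868947
knob [0.5902 0.2115] V [0.52096195 0.22377131] 0.05153234717507041 fwd 0.07031694918510631 left 0.00013978387359800566
[[244.24110203 205.13701305]
 [244.64982329 214.45812677]
 [245.2859205  228.92871226]
 [244.8        214.8       ]]
```

```bash
python3 nudge.py '[[-0.012,0,0,0,0,0],[-0.027,0,0,0,0,0],[-0.042,0,0,0,0,0],[-0.055,0,0,0,0,0],[-0.065,0,0,0,0,0],[-0.07,0,0,0,0,0],[-0.07,0,0,0,0,0],[-0.07,0,0,0,0,0]]'
python3 - <<'E'
from look import *
from go import rel
y=-.1774;rel([.4216+.07*np.cos(y),.2441+.07*np.sin(y),.0495],np.pi/2-.17)
t=grab('top','t7')['image'][200:290,180:300];a=grab('side','s7')['image'][150:270,150:310]
r=lambda x:cv2.resize(x,(400,300),interpolation=2)
cv2.imwrite('pics/m7.png',np.hstack([r(t),r(a)])[:,:,::-1])
E
```

```text
clock: 11.82
tcp_pos: [0.4895, 0.2321, 0.0487]
orientation: [-0.0, 0.085, 0.996, -0.0]
wrist_force: [-1.0, 0.3, -0.8]
finger_gap: 0.0477
grip_force: 8.4
[-0.0011 -0.0002 -0.0008] [-0.0002 -0.0007  0.0004] dist 0.001 t 11.825 gap 0.0477
```

View pics/m7.png

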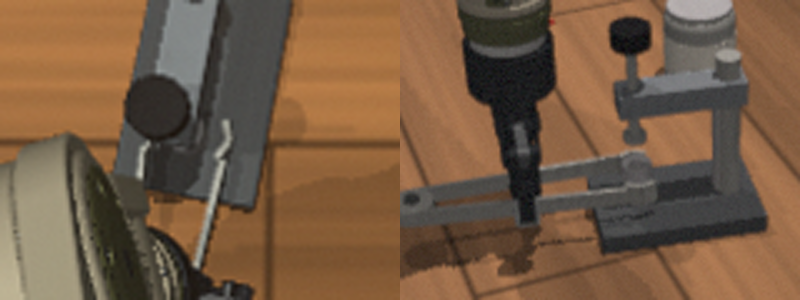

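Side crop: the bush stands between the jaws (640,175), the near jaw tip at about (655,185), jaws at its mid-height. Closing slowly.

```bash
Z='[[0,0,0,0,0,0],[0,0,0,0,0,0],[0,0,0,0,0,0]]'; python3 -c "
from look import *
print(plane(load('t7'),[(248.4,236.3)],.051))"
python3 nudge.py '[[0,0,0,0,0,0],[0,0,0,0,0,0],[0,0,0,0,0,0]]' 0.042 40; python3 nudge.py '[[0,0,0,0,0,0],[0,0,0,0,0,0],[0,0,0,0,0,0]]' 0.038 40; python3 nudge.py '[[0,0,0,0,0,0],[0,0,0,0,0,0],[0,0,0,0,0,0],[0,0,0,0,0,0]]' 0.033 40
```

```text
[[0.5978949  0.18491664 0.051     ]]
clock: 12.3
tcp_pos: [0.49, 0.2322, 0.0489]
orientation: [0.0, 0.085, 0.996, 0.0]
wrist_force: [1.0, 0.2, -1.0]
finger_gap: 0.0424
grip_force: 9.1
clock: 12.68
tcp_pos: [0.4901, 0.2321, 0.0488]
orientation: [-0.0, 0.085, 0.996, 0.0]
wrist_force: [-0.3, 0.1, -0.6]
finger_gap: 0.038
grip_force: 9.8
clock: 13.18
tcp_pos: [0.4902, 0.2322, 0.0489]
orientation: [0.0, 0.085, 0.996, 0.0]
wrist_force: [0.0, 0.1, -0.8]
finger_gap: 0.0351
grip_force: 39.8
```

```bash
python3 nudge.py '[[0,0,-0.004,0,0,0],[0,0,-0.01,0,0,0],[0,0,-0.01,0,0,0],[0.01,0,-0.01,0,0,0],[0.03,0,-0.01,0,0,0],[0.055,0,-0.01,0,0,0],[0.08,0,-0.01,0,0,0],[0.1,0,-0.01,0,0,0]]'; python3 nudge.py '[[0,0,-0.02,0,0,0],[0,0,-0.05,0,0,0],[0,0,-0.09,0,0,0],[0,0,-0.125,0,0,0],[0,0,-0.14,0,0,0],[0,0,-0.14,0,0,0],[0,0,-0.14,0,0,0],[0,0,-0.14,0,0,0]]';python3 - <<'E'
from look import *
t=grab('top','t8')['image'][190:340,150:350];a=grab('side','s8')['image'][100:280,90:330]
r=lambda x:cv2.resize(x,(400,300),interpolation=2)
cv2.imwrite('pics/m8.png',np.hstack([r(t),r(a)])[:,:,::-1])
E
```

```text
clock: 14.18
tcp_pos: [0.3895, 0.249, 0.0586]
orientation: [-0.0, 0.085, 0.996, -0.0]
wrist_force: [-0.5, 0.5, -1.2]
finger_gap: 0.0345
grip_force: 40.0
clock: 15.18
tcp_pos: [0.3906, 0.2487, 0.1973]
orientation: [-0.001, 0.085, 0.996, -0.001]
wrist_force: [-0.1, -0.1, -1.1]
finger_gap: 0.0346
grip_force: 40.2
```

View pics/m8.png

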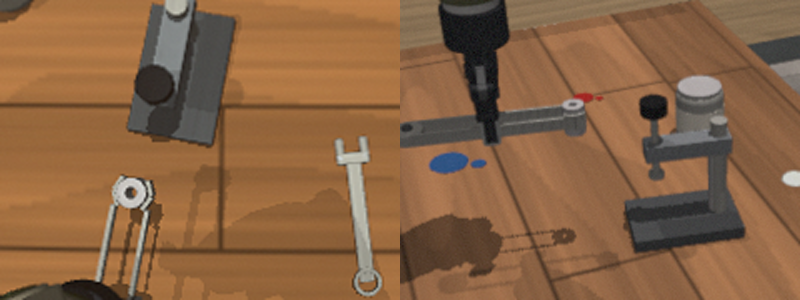

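The bush is in the jaws, upright (bore at top crop (131,191), side (573,104)), clear of the gauge, foot up. Check its height, then hand in.

Run:
```python
from look import *
X=tri([(load('t8'),(215.5,285.5)),(load('s8'),(193.8,162.4))]); s=env.get_state()
print(X,'underside',X[0][2]-.04,s['grip_force'],s['finger_gap'],abs(s['qvel']).max())
if X[0][2]-.04>.14: print(workorder.hand_in())
```

```text
(array([0.4916856 , 0.22937818, 0.20510241]), [0.000625751973901844, 0.0006257519739019274]) underside 0.16510240638675378 40.16157925128937 0.03453577194103622 0.00829311275681671
the job is handed in; nothing more can be done
None
```

I handed the job in at about 15 s of the 64 s allowed, but the simulator returned no verdict. At hand-in the tongs held the bush still and upright, its underside about 16.5 cm above the bench. Before that I pressed the gauge for about a second, and its foot then sprang back up.

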